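# Set out the morning check beside the hardness tester

## Task

Set out the hardness check in one row along the line through the two anvils: put the square test block on the middle of the square flat anvil, squared up with its edges, and stand the loupe on the middle of the block. Stand the round specimen mount on the bench halfway between the two anvils, and lay the hexagonal coupon flat on the bench just beyond the round spot anvil, on the side away from the flat anvil, in line and with a gap of about 35 mm. Leave everything upright and let go, and do not disturb the orange case, the tin or the screwdriver.

Things in the scene. Friction and masses are not known exactly. Their poses are not given: they have to be found in the camera images.
- flat_anvil: Fixed flat anvil: dark steel square plate 80 x 80 x 20 mm high, small brass screw heads flush in its four corners. Origin at the centre of its underside (on the bench, z = 0); x and y along its edges, z up; its top is at 20 mm. The spot anvil always stands 300 mm away on its y axis, on either its +y or its -y side.
- spot_anvil: Fixed spot anvil: turned dark steel piece, round foot 70 mm across and 12 mm high, tapering to a bright tip 20 mm across, 40 mm high in all. Origin at the centre of its underside on the bench. Nothing goes on top of it.
- test_block: Loose square hardness test block of brass with a ground steel-grey square on its top, 50 x 50 x 14 mm high, about 240 g. Origin at the centre of its underside; x and y along its edges, z up.
- loupe: Loose stand loupe: black turned cylinder with a glass top, standing upright, body 40 mm across up to 26 mm high, flaring to a rim 48 mm across from 30 mm to its top at 38 mm, about 80 g. Origin at the centre of its underside, z up. It may be gripped by the rim or by the body below it.
- mount: Loose specimen mount: black resin cylinder 40 mm across and 22 mm high with a small bright metal rectangle showing in its top, standing upright, about 50 g. Origin at the centre of its underside, z up.
- coupon: Loose hexagonal dark steel coupon lying flat, with a bright round face on top, 46 mm across flats (53 mm across corners), 16 mm high, about 200 g. Origin at the centre of its underside, z up; its x axis is normal to one pair of flats, the other pairs at 60 and 120 degrees. With the 35 mm gap its centre is about 90 mm from the spot anvil's centre.
- case: Bystander, leave alone: small loose orange plastic case, 75 x 22 x 16 mm high, at the far side of the work. Origin at the centre of its underside, x along its length.
- tin: Bystander, leave alone: loose flat round tin, 52 mm across and 14 mm high, with a blue lid and a white paper dot, at the far side of the work. Origin at the centre of its underside.
- driver: Bystander, leave alone: screwdriver about 180 mm long lying on the bench at the right of the work. x along its length, blade to +x.

How it is judged:
By the outcome, as a careful person would: the job done as asked, in the order asked, and still so for the second after the job is handed in, with the robot touching nothing.
It also fails if it takes over 99 s, if anything falls off the work surface, if the arm or the gripper's body presses on something with over 40 N, if the wrist force passes 120 N, or if a joint passes its speed limit or range.

## Robot

A 6-joint arm with a two-finger parallel gripper is mounted at the origin on the work surface. World frame = base frame: x ahead of the robot, y to its left, z up, the work surface at z = 0. Lengths are in m, angles in degrees, forces in N, time in s.
With the tool pointing down it reaches from about 0.3 to 0.75 m from the base axis. Payload 8.5 kg.
Tool frame: the origin (TCP) lies midway between the tips of the shut fingers; the grasp point (between the pads) lies 19 mm behind it; z points along the fingers, y is the line along which they close (so a half turn about z gives the same grasp; the last joint's range is limited). The gripper opens to 85 mm and grips with 20 to 120 N. Pads are 22 mm wide; open, the fingers measure 114 mm over their backs; the gripper's body (76 mm by 85 mm) begins 54 mm behind the grasp point. The pads swing forward as they close: fully open they stand 13 mm farther back than shut.
Start: joints at [-81.893, 21.807, 74.336, -0, 83.858, -12.336], TCP at [0.192, -0.515, 0.231] pointing down, gripper open.
Joint ranges: [-178.18, 178.18], [-50.72, 133.34], [12.68, 142.11], [-81.47, 261.47], [9.98, 163.14], [-165.26, 165.26]. Speed limits (degrees/s): [136.94, 136.94, 180, 180, 180, 180].

## Interface

Orientations are given as a 3x3 rotation matrix whose columns are the frame's x, y, z axes.
In Python, from rig import env, viewer, recognise, pinpoint gives the robot as it stands.
- The arm moves only by the tool move_arm, never from a script. Its argument "plan" is text: rows parted by semicolons, each of 7 numbers parted by spaces: the shift along the tool's x, y, z in m, then the turn, a rotation vector about the tool's x, y, z in rad, then the finger opening in m, from 0 to 0.0854. A call has 1 to 12 rows; each row shifts and turns the commanded pose from where the row before left it, along the tool's axes as they then stand; what a row does not reach is not made up. A row lasts 1/8 s, in which the tool goes at most 62.5 mm and 10.7 degrees, less where a joint would pass 70% of its speed; a pose out of reach is approached as far as the arm can. A call is refused whole if a number of a shift passes 0.0625 or a number of a turn 0.188, either way. A call with a gripper value outside its range is refused whole. The fingers move at their own pace and stop on an object; "grip_force" is the grip in N (left out, the last holds). Time passes only in rows, so rows that do not move let the fingers close. It gives the time, the measured TCP pose, the force, the opening and the grip force at its end, in the units of the state.
- env.observe(): the state, without advancing time (a new reading comes with each control period).
- viewer.get_image(name): name is "side" or "top" or "wrist"; returns (picture, depth): 480x640x3 uint8, red, green, blue; 480x640 float32, m along the optical axis (not along the pixel's ray), 0 where there is no reading.
- viewer.calibration(name): a dict with "fx", "fy", "cx", "cy" (pixels), "R" (3x3) and "t" (3): a world point X has camera coordinates R X + t. Camera axes: x right, y down, z forward; pixel columns grow to the right and rows downward; lengths in m; the calibration is good to about 2 mm. A picture is of the moment at which its call begins: read the wrist's pose just before it. calibration takes no time and is no camera call; for the wrist camera it gives the pose at the moment of the call.
- env.close_job(): hands the job in; it is judged then, once.
Trained networks look in the newest picture that a camera, given by its name, has taken for a name from the list of things; names that differ only in an ending like _2 or _b are one class to them, and where a whole thing is asked for, a point or a joint stands for the part that bears it (a point fixed in the world has none). Each returns a list of dicts, best first, with "conf" (0 to 1); they miss things now and then, are a little off and sometimes report something else, mostly with a low value. They report only what shows in the picture. A call takes as long as a camera call.
- recognise(camera, name): "extent" ([centre column, centre row, width, height] in pixels, round what is visible of it).
- pinpoint(camera, name): "pixel" ([column, row] in pixels: a listed point, or the origin of a listed thing).
The state is a dict: "time_s": time; "q": joint angles; "qvel": joint speeds; "joint_efforts": joint torques, N m; "position": TCP position; "tool_rot": TCP orientation; "ft_force": force on the tool from outside, world axes, zero at the start; "wrist_torque": the same for the moment, N m; "grip_width": finger opening in m; "gripper_force": force on a finger pad.
Only numpy, scipy, OpenCV 4.12 (cv2) and the standard library are available. Lean on these libraries where they do the work, as an engineer would, in place of code of your own. Each camera call takes 0.05 s, during which the arm holds its last target. There are 200 camera calls.

## Working session

There is one attempt and no reset: what is moved stays moved. The work goes in short steps, Python scripts to look and compute and a tool call to move; the robot and the scene stay as the last step left them, time stands still between calls to the robot, and variables do not carry over. Pictures are saved under pics/ and viewed, at most 14 in all, crops included, and the job is handed in when it is done.

Besides the shell and the picture viewer there is one more tool, called after "Emit:" as a command line: name --argument value ..., lists and objects as JSON in quotes. move_arm: Moves the arm, as the interface text tells. Its arguments: {"type":"object","properties":{"plan":{"type":"string"},"grip_force":{"type":"number"}},"required":["plan"]}

```bash
mkdir -p pics; ls
python3 - <<'E'
from rig import env, viewer, recognise, pinpoint
import cv2,numpy as np
s=env.observe(); print(s['time_s'],s['position'],np.round(s['tool_rot'],3).tolist(),s['grip_width'])
for c in ('top','side'):
    im,d=viewer.get_image(c); cv2.imwrite(f'pics/{c}0.png',im[:,:,::-1]); np.save(f'{c}0.npy',d)
    k=viewer.calibration(c); print(c,{a:np.round(b,4).tolist() for a,b in k.items()})
    if c=='top':
        for n in ['flat_anvil','spot_anvil','test_block','loupe','mount','coupon','case','tin','driver']:
            print(n,[(np.round(r['pixel'],1).tolist(),round(r['conf'],2)) for r in pinpoint(c,n)[:2]],[(np.round(r['extent'],1).tolist(),round(r['conf'],2)) for r in recognise(c,n)[:2]])
E
```

```text
pics
0.0 [ 0.19207673 -0.51505694  0.23072832] [[0.937, 0.349, -0.0], [0.349, -0.937, 0.001], [0.0, -0.001, -1.0]] 0.08572225430559745
top {'fx': 462.4877, 'fy': 462.4877, 'cx': 318.4486, 'cy': 235.8972, 'R': [[0.019, -0.9998, 0.0034], [-0.9902, -0.0193, -0.1384], [0.1385, -0.0007, -0.9904]], 't': [-0.0957, 0.5563, 0.935]}
flat_anvil [([344.5, 237.7], 0.94)] [([344.1, 240.6, 38.6, 41.1], 0.91)]
spot_anvil [([204.9, 226.7], 0.63)] [([206.8, 226.2, 32.7, 33.4], 0.72)]
test_block [([139.5, 314.3], 0.91)] [([138.4, 314.2, 30.6, 26.2], 0.73)]
loupe [([313.6, 299.1], 0.77)] [([314.4, 301.0, 20.5, 24.8], 0.84)]
mount [([222.9, 287.5], 0.64), ([206.8, 225.6], 0.4)] [([225.4, 287.7, 19.1, 20.8], 0.69)]
coupon [([391.3, 321.3], 0.66), ([140.6, 312.2], 0.43)] [([394.2, 317.1, 23.4, 21.9], 0.81)]
case [([227.0, 148.7], 0.54), ([343.0, 235.6], 0.16)] [([224.9, 144.8, 33.4, 17.4], 0.79)]
tin [([301.1, 149.1], 0.59)] [([302.6, 150.4, 22.9, 26.6], 0.97)]
driver [([487.0, 262.2], 0.98)] [([492.9, 261.6, 20.5, 83.1], 0.57)]
side {'fx': 501.3641, 'fy': 501.3641, 'cx': 316.6615, 'cy': 235.805, 'R': [[-0.9884, -0.1519, 0.0065], [-0.1188, 0.7446, -0.6568], [0.0949, -0.65, -0.754]], 't': [0.5535, 0.128, 1.0214]}
```

View pics/top0.png

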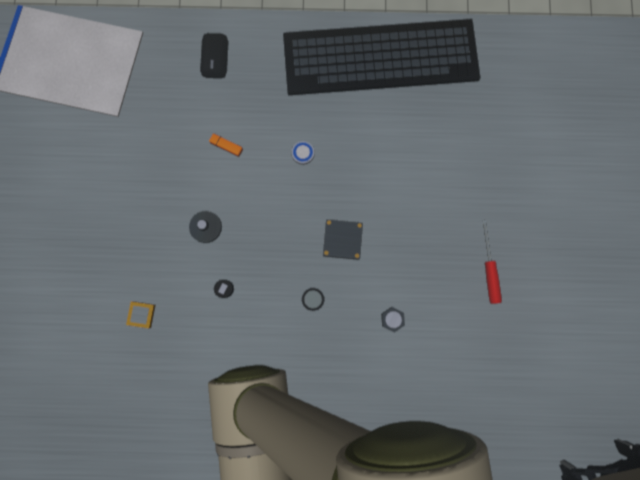

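View pics/side0.png

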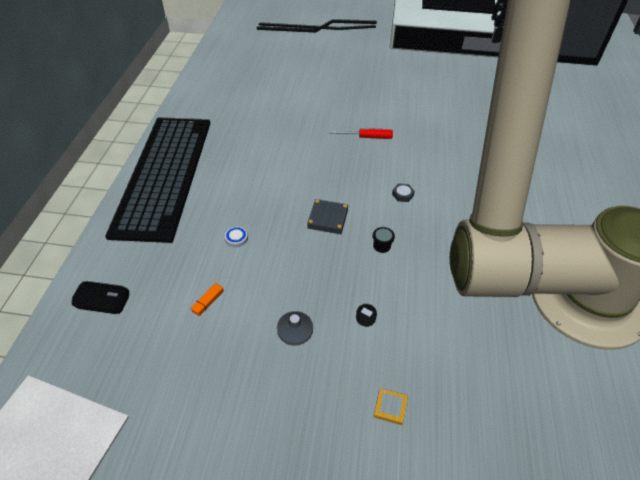

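The top view shows every object clear of the others: flat anvil (344,240), spot anvil (205,227), block (140,315), loupe (313,299), mount (224,288) and coupon (393,320). The side view agrees with this. Next I'll turn these pixels into world positions.

```bash
cat > h.py <<'E'
from rig import env, viewer, recognise, pinpoint
import cv2,numpy as np
np.set_printoptions(precision=4,suppress=True)
def ray(k,px,z):
    R=np.array(k['R']);t=np.array(k['t']);c=-R.T@t
    px=np.atleast_2d(px).astype(float)
    d=np.c_[(px[:,0]-k['cx'])/k['fx'],(px[:,1]-k['cy'])/k['fy'],np.ones(len(px))]@R
    return c+d*((z-c[2])/d[:,2])[:,None]
def go(target,yaw=None):
    "tool-frame steps from now to TCP target; yaw = world angle (deg) of tool y (closing line), mod 180"
    s=env.observe();R=np.array(s['tool_rot']);p=np.array(s['position'])
    print('t',s['time_s'],'p',p,'yaw_y',np.degrees(np.arctan2(R[1,1],R[0,1])),'tilt',R[:,2],'q6',s['q'][5])
    print('shift tool',R.T@(np.array(target)-p))
    if yaw is not None:
        c=np.degrees(np.arctan2(R[1,1],R[0,1])); a=(yaw-c+90)%180-90
        print('turn world z deg',a,'-> tool z rad',-np.radians(a))
E
python3 - <<'E'
from h import *
k=viewer.calibration('top')
for n,px,z in [('flat',(343,239.5),.02),('spot_tip',(202,225.5),.04),('spotfoot',(205.5,227),.006),('block',(140.5,314.7),.014),('loupe',(313,299),.038),('mount',(223.7,288.3),.022),('coupon',(392.7,319.5),.016),('case',(226,145),.012),('tin',(302.6,152),.014),('driver',(492,262),.01)]:
    print(n,ray(k,px,z)[0])
print('flat corners',ray(k,[(328,222.5),(360,225),(326.5,253),(357.5,255.5)],.02))
k=viewer.calibration('wrist');R=np.array(k['R']);s=env.observe()
print('cam in tool',np.array(s['tool_rot']).T@(-R.T@k['t']-s['position']),(R@s['tool_rot']),k['fx'])
go([.45,-.1,.3])
E
```

```text
flat [ 0.5539 -0.1378  0.02  ]
spot_tip [0.5752 0.1609 0.04  ]
spotfoot [0.5774 0.1618 0.006 ]
block [0.3866 0.2867 0.014 ]
loupe [ 0.4262 -0.0762  0.038 ]
mount [0.445  0.1126 0.022 ]
coupon [ 0.3867 -0.2445  0.016 ]
case [0.7619 0.1245 0.012 ]
tin [ 0.7485 -0.0463  0.014 ]
driver [ 0.5126 -0.4599  0.01  ]
flat corners [[ 0.5902 -0.105   0.02  ]
 [ 0.5861 -0.174   0.02  ]
 [ 0.5241 -0.1029  0.02  ]
 [ 0.5201 -0.1691  0.02  ]]
cam in tool [ 0.0803  0.0006 -0.1417] [[ 0.0004  1.      0.0003]
 [-0.9491  0.0004 -0.3151]
 [-0.3151 -0.0001  0.9491]] 331.2009137839376
t 1.0 p [ 0.1921 -0.5153  0.2313] yaw_y -69.55747250459864 tilt [-0.  0. -1.] q6 -12.335032774522263
shift tool [ 0.3867 -0.2991 -0.0687]
```

Emit:
move_arm --plan "0.04 -0.042 -0.01 0 0 0 0.085;0.04 -0.042 -0.01 0 0 0 0.085;0.04 -0.042 -0.01 0 0 0 0.085;0.04 -0.042 -0.01 0 0 0 0.085;0.04 -0.042 -0.01 0 0 0 0.085;0.04 -0.042 -0.01 0 0 0 0.085;0.04 -0.042 -0.01 0 0 0 0.085;0.04 -0.042 -0.01 0 0 0 0.085;0.04 -0.042 -0.01 0 0 0 0.085;0.04 -0.042 -0.01 0 0 0 0.085;0 0 0 0 0 0.178 0.085;0 0 0 0 0 0.178 0.085"

```text
time_s: 2.5
position: [0.4203, 0.0188, 0.3314]
tool_rot: [[1.0, -0.003, 0.0], [-0.003, -1.0, -0.0], [0.0, 0.0, -1.0]]
ft_force: [-1.2, -0.7, 0.1]
grip_width: 0.0849
gripper_force: 0.0
```

```bash
cat >> h.py <<'E'
def shot(name,cam='wrist'):
    k=viewer.calibration(cam); im,d=viewer.get_image(cam)
    cv2.imwrite(f'pics/{name}.png',im[:,:,::-1]); np.savez(f'{name}.npz',im=im,d=d,**k); return im,d,k
def load(name):
    z=np.load(f'{name}.npz'); return z['im'],z['d'],{a:z[a] for a in ('fx','fy','cx','cy','R','t')}
E
python3 - <<'E'
from h import *
go([.387,.287,.1])
im,d,k=shot('w1'); go([.387,.287,.1])
E
```

```text
t 2.5 p [0.4203 0.0188 0.3314] yaw_y -90.15649404907049 tilt [ 0.0001 -0.0001 -1.    ] q6 76.50705974745506
shift tool [-0.034  -0.2681  0.2313]
t 2.55 p [0.4202 0.0184 0.3313] yaw_y -90.61670008075181 tilt [ 0.0001 -0.     -1.    ] q6 76.90949803399596
shift tool [-0.0361 -0.2682  0.2313]
```

View pics/w1.png

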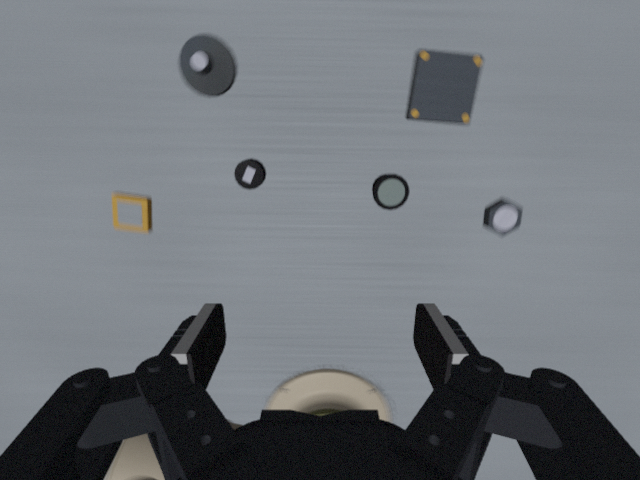

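The wrist view shows everything, with slight blur because the arm was still settling: flat anvil (445,87), spot tip (200,61), block (131,213), mount (250,174), loupe (391,191), coupon (503,217). I'll retake it settled and segment.

```bash
cat >> h.py <<'E'
def hsv(im): return [c.astype(int) for c in cv2.split(cv2.cvtColor(im,cv2.COLOR_RGB2HSV))]
def comps(mask,lo=10,hi=1e9):
    n,l,st,ce=cv2.connectedComponentsWithStats(mask.astype(np.uint8)); 
    return [(ce[i],st[i],l==i) for i in range(1,n) if lo<=st[i,4]<=hi]
def proj(k,X):
    c=np.atleast_2d(X)@np.array(k['R']).T+np.array(k['t']); return c[:,:2]/c[:,2:]*k['fx']+[k['cx'],k['cy']]
def minrect(k,mask,z):
    c=max(cv2.findContours(mask.astype(np.uint8),cv2.RETR_EXTERNAL,cv2.CHAIN_APPROX_NONE)[0],key=cv2.contourArea)[:,0]
    P=ray(k,c,z)[:,:2]*1000; r=cv2.minAreaRect(P.astype(np.float32)); return r
E
python3 - <<'E'
from h import *
im,d,k=shot('w2'); print(env.observe()['qvel'])
H,S,V=hsv(im)
b=(H>10)&(H<30)&(S>110)&(V>60); b[300:]=0
for ce,st,m in comps(b,6): print('brass',ce,st[4],ray(k,ce,.014 if st[4]>250 else .02)[0], minrect(k,m,.014) if st[4]>250 else '')
dark=(V<90);dark[290:]=0
for ce,st,m in comps(dark,150): print('dark',ce,st, 'z02',ray(k,ce,.02)[0])
br=(V>150)&(S<40);br[300:]=0
for ce,st,m in comps(br,15): print('bright',ce,st[4],'z04',ray(k,ce,.04)[0][:2],'z.022',ray(k,ce,.022)[0][:2],'z.016',ray(k,ce,.016)[0][:2])
E
```

```text
[-0.6537 -0.1489  0.0888 -0.016  -0.0937 -8.579 ]
brass [420.5778  51.9778] 45 [ 0.5901 -0.107   0.02  ] 
brass [474.1957  55.7174] 46 [ 0.5854 -0.1726  0.02  ] 
brass [412.4359 110.0769] 39 [ 0.5246 -0.1023  0.02  ] 
brass [463.6053 113.5789] 38 [ 0.5197 -0.1681  0.02  ] 
brass [134.6106 215.9248] 678 [0.3884 0.2809 0.014 ] ((386.26605224609375, 283.9892272949219), (53.35902786254883, 50.51081085205078), 82.70037841796875)
dark [205.4007  68.8335] [ 176   38   57   62 2451] z02 [0.5745 0.1559 0.02  ]
dark [440.0717  83.1775] [ 404   47   74   73 4326] z02 [ 0.5554 -0.1343  0.02  ]
dark [249.4182 175.0034] [234 161  31  30 581] z02 [0.445  0.1117 0.02  ]
dark [388.1941 188.1203] [372 172  37  36 474] z02 [ 0.4253 -0.0769  0.02  ]
dark [500.0769 210.083 ] [484 194  39  37 494] z02 [ 0.3929 -0.2351  0.02  ]
bright [195.1237  63.9124] 194 z04 [0.5765 0.1612] z.022 [0.5797 0.1672] z.016 [0.5807 0.1692]
bright [465.6 158.4] 15 z04 [ 0.4655 -0.1692] z.022 [ 0.464  -0.1769] z.016 [ 0.4635 -0.1795]
bright [480.7708 157.9792] 48 z04 [ 0.4658 -0.1884] z.022 [ 0.4643 -0.197 ] z.016 [ 0.4639 -0.
[... 2276 characters left out ...]
0.0126] z.016 [0.3435 0.0125]
bright [247.4565 249.3152] 92 z04 [0.3455 0.1181] z.022 [0.3391 0.1223] z.016 [0.3369 0.1237]
bright [497.5882 247.7059] 17 z04 [ 0.3442 -0.2291] z.022 [ 0.3377 -0.2394] z.016 [ 0.3356 -0.2428]
bright [485.2353 247.6471] 17 z04 [ 0.3445 -0.212 ] z.022 [ 0.338  -0.2215] z.016 [ 0.3358 -0.2247]
bright [487.9405 256.6429] 84 z04 [ 0.3311 -0.2177] z.022 [ 0.324  -0.2275] z.016 [ 0.3217 -0.2307]
bright [253.6446 259.7273] 121 z04 [0.3299 0.1106] z.022 [0.3228 0.1145] z.016 [0.3204 0.1158]
bright [226.2667 260.4   ] 15 z04 [0.3293 0.1492] z.022 [0.3222 0.1547] z.016 [0.3198 0.1565]
bright [226.3 280.5] 20 z04 [0.2983 0.1522] z.022 [0.2899 0.1578] z.016 [0.2871 0.1597]
```

Emit:
move_arm --plan "-0.006 -0.0445 0.028 0 0 0 0.085;-0.006 -0.0445 0.028 0 0 0 0.085;-0.006 -0.0445 0.028 0 0 0 0.085;-0.006 -0.0445 0.028 0 0 0 0.085;-0.006 -0.0445 0.028 0 0 0 0.085;-0.006 -0.0445 0.028 0 0 0 0.085;0 0 0 0 0 0.115 0.085;0 0 0 0 0 0 0.085;0 0 0 0 0 0 0.085"

```text
time_s: 3.72
position: [0.3844, 0.2845, 0.1637]
tool_rot: [[0.994, -0.111, 0.001], [-0.111, -0.994, 0.0], [0.001, -0.0, -1.0]]
ft_force: [-0.2, 0.0, 0.3]
grip_width: 0.0848
gripper_force: 0.0
```

Run:
```python
from h import *
im,d,k=shot('b1'); print(env.observe()['qvel'])
H,S,V=hsv(im)
b=(H>10)&(H<30)&(S>100)&(V>60)
for ce,st,m in comps(b,300): print('brass',ce,st,minrect(k,m,.014),minrect(k,m,.0))
go([.387,.285,.1],82.7)
```

```text
[-0.0661 -0.0325  0.1237  0.0004 -0.0699  0.7752]
brass [314.4997 218.7757] [ 288  194   55   54 1507] ((387.3976745605469, 287.6658935546875), (48.717735290527344, 50.48305892944336), 82.53092956542969) ((383.70635986328125, 288.2817077636719), (51.05794143676758, 52.90810775756836), 82.53089904785156)
t 3.775 p [0.3844 0.2844 0.1637] yaw_y -96.43747006764004 tilt [ 0.0008  0.0003 -1.    ] q6 118.71530363879528
shift tool [ 0.0025 -0.0008  0.0637]
turn world z deg -0.862529932359962 -> tool z rad 0.015053987216685322
```

View pics/b1.png

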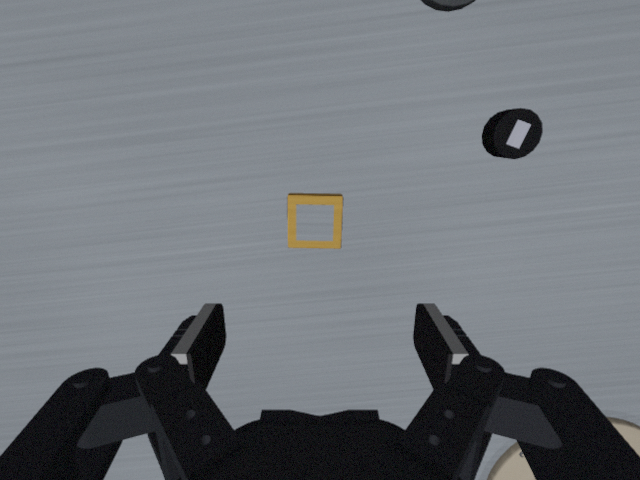

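Emit:
move_arm --plan "0.0027 -0.0031 0.02 0 0 0.018 0.085;0 0 0.045 0 0 0 0.085;0 0 0.045 0 0 0 0.085;0 0 0.035 0 0 0 0.085;0 0 0.0177 0 0 0 0.085;0 0 0 0 0 0 0.085;0 0 0 0 0 0 0.045;0 0 0 0 0 0 0.045;0 0 0 0 0 0 0.045;0 0 0 0 0 0 0.045" --grip_force 50

```text
time_s: 5.03
position: [0.3876, 0.2878, 0.0019]
tool_rot: [[0.991, -0.131, 0.002], [-0.131, -0.991, 0.001], [0.002, -0.001, -1.0]]
ft_force: [-1.1, -0.4, 8.1]
grip_width: 0.0487
gripper_force: 51.5
```

Emit:
move_arm --plan "0 0 -0.02 0 0 0 0.045;0 0 -0.05 0 0 0 0.045;0 0 -0.05 0 0 0 0.045;0.0276 0.05 0 0 0 0 0.045;0.0276 0.05 0 0 0 0 0.045;0.0276 0.05 0 0 0 0 0.045;0.0276 0.05 0 0 0 0 0.045;0.0276 0.05 0 0 0 0 0.045;0.0276 0.05 0 0 0 0 0.045;0.0276 0.05 0 0 0 0 0.045;0.0276 0.05 0 0 0 0 0.045;0 0 0 0 0 -0.058 0.045"

```text
time_s: 6.52
position: [0.554, -0.1416, 0.1207]
tool_rot: [[0.997, -0.077, 0.001], [-0.077, -0.997, -0.001], [0.001, 0.001, -1.0]]
ft_force: [-0.3, 0.6, -1.9]
grip_width: 0.0486
gripper_force: 53.2
```

Run:
```python
from h import *
viewer.get_image('wrist');viewer.get_image('wrist')
im,d,k=shot('b2'); print(env.observe()['qvel'],env.observe()['grip_width'])
H,S,V=hsv(im)
b=(H>8)&(H<32)&(S>90)&(V>50)
for ce,st,m in comps(b,15): print('brass',ce,st,ray(k,ce,.02)[0])
go([.5545,-.1378,.0225],85.8)
```

```text
[ 0.937  -0.3917  0.3509 -0.0665 -0.0399  0.7325] 0.04839125415052953
brass [272.4153 196.0085] [267 190  12  13 118] [ 0.5902 -0.1075  0.02  ]
brass [361.5455 195.9752] [356 190  12  13 121] [ 0.5854 -0.1731  0.02  ]
brass [318.7125 306.863 ] [ 262  261  115  107 6480] [ 0.4956 -0.1347  0.02  ]
t 6.675 p [ 0.5528 -0.1379  0.1207] yaw_y -94.31092048861854 tilt [-0.0003  0.0003 -1.    ] q6 68.400808799547
shift tool [ 0.0017 -0.0002  0.0982]
turn world z deg 0.11092048861854664 -> tool z rad -0.0019359277343145354
```

View pics/b2.png

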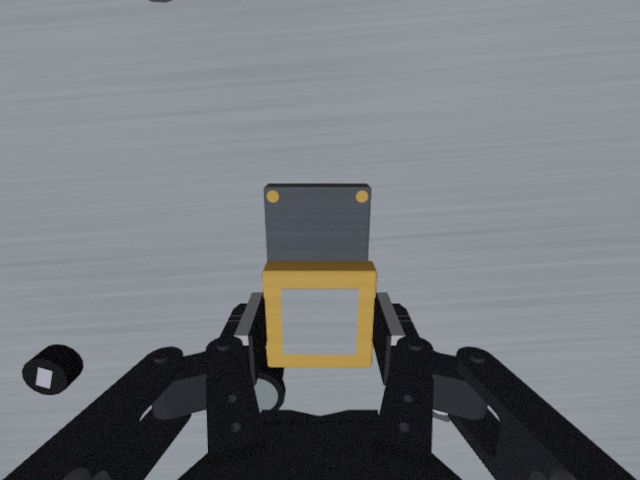

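The block is held square between the pads (265–376, 262–366). The anvil's far screws at (272,196) and (362,196) agree with the estimate. I'll check the block's offset in the grip.

Run:
```python
from h import *
im,d,k=load('b2')
H,S,V=hsv(im)
s=env.observe();R=np.array(s['tool_rot']);p=s['position']
b=(H>8)&(H<32)&(S>90)&(V>50)
m=max(comps(b,15),key=lambda c:c[1][4])[2]
f=cv2.morphologyEx(m.astype(np.uint8),cv2.MORPH_CLOSE,np.ones((3,3)))
cs,hi=cv2.findContours(f,cv2.RETR_CCOMP,cv2.CHAIN_APPROX_NONE)
inner=max([c for c,h in zip(cs,hi[0]) if h[3]>=0],key=cv2.contourArea)[:,0]
P=(ray(k,inner,p[2]+.0121)-p)@R
print(cv2.minAreaRect((P[:,:2]*1000).astype(np.float32)))
col=320; print([(r,tuple(im[r,col])) for r in list(range(256,292,2))+list(range(352,372,2))])
print('depth',d[280:290:3,320],d[320,320], 'expect', (np.array(k['R'])@(p+[0,0,.0121])+k['t']))
```

```text
((-0.8177280426025391, 1.449209213256836), (35.07173156738281, 34.963356018066406), 89.96592712402344)
[(256, (np.uint8(74), np.uint8(80), np.uint8(89))), (258, (np.uint8(77), np.uint8(79), np.uint8(86))), (260, (np.uint8(81), np.uint8(72), np.uint8(68))), (262, (np.uint8(92), np.uint8(70), np.uint8(36))), (264, (np.uint8(93), np.uint8(71), np.uint8(31))), (266, (np.uint8(98), np.uint8(77), np.uint8(38))), (268, (np.uint8(98), np.uint8(75), np.uint8(34))), (270, (np.uint8(122), np.uint8(92), np.uint8(44))), (272, (np.uint8(174), np.uint8(141), np.uint8(74))), (274, (np.uint8(176), np.uint8(145), np.uint8(77))), (276, (np.uint8(178), np.uint8(147), np.uint8(77))), (278, (np.uint8(179), np.uint8(150), np.uint8(78))), (280, (np.uint8(179), np.uint8(151), np.uint8(81))), (282, (np.uint8(177), np.uint8(147), np.uint8(79))), (284, (np.uint8(177), np.uint8(146), np.uint8(81))), (286, (np.uint8(176), np.uint8(146), np.uint8(79))), (288, (np.uint8(152), np.uint8(137), np.uint8(108))), (290, (np.uint8(141), np.uint8(147), np.uint8(154))), (352, (np.uint8(141), np.uint8(148), np.uint8(154))), (354, (np.uint8(156), np.uint8(147), np.uint8(129))), (356, (np.uint8(175), np.uint8(147), np.uint8(77))), (358, (np.uint8(176), np.uint8(146), np.uint8(76))), (360, (np.uint8(174), np.uint8(145), np.uint8(74))), (362, (np.uint8(177), np.uint8(146), np.uint8(76))), (364, (np.uint8(177), np.uint8(147), np.uint8(80))), (366, (np.uint8(168), np.uint8(137), np.uint8(73))), (368, (np.uint8(143), np.uint8(149), np.uint8(154))), (370, (np.uint8(140), np.uint8(148), np.uint8(154)))]
depth [0.1433 0.143  0.1451 0.1441] 0.14878444 expect [-0.0014  0.0358  0.1483]
```

Emit:
move_arm --plan "0.003 -0.0015 0.02 0 0 -0.002 0.045;0 0 0.03 0 0 0 0.045;0 0 0.03 0 0 0 0.045;0 0 0 0 0 0 0.045;0 0 0 0 0 0 0.045;0 0 0 0 0 0 0.045"

```text
time_s: 7.42
position: [0.5569, -0.1368, 0.0421]
tool_rot: [[0.997, -0.072, 0.002], [-0.072, -0.997, -0.001], [0.002, 0.001, -1.0]]
ft_force: [0.3, -0.3, -1.5]
grip_width: 0.0484
gripper_force: 53.1
```

```bash
cat > blk.py <<'E'
from h import *
def run(name,zb):
    s=env.observe();R=np.array(s['tool_rot']);p=np.array(s['position'])
    im,d,k=shot(name); H,S,V=hsv(im)
    print('p',p,'yaw_y',np.degrees(np.arctan2(R[1,1],R[0,1])),s['ft_force'],s['qvel'])
    b=(H>8)&(H<32)&(S>90)&(V>50)
    C=comps(b,15)
    for ce,st,m in C: print('brass',st,ray(k,ce,.02)[0][:2],((ray(k,ce,.02)[0]-p)@R)[:2])
    m=max(C,key=lambda c:c[1][4])[2]
    cs,hi=cv2.findContours(cv2.morphologyEx(m.astype(np.uint8),cv2.MORPH_CLOSE,np.ones((3,3))),cv2.RETR_CCOMP,cv2.CHAIN_APPROX_NONE)
    inner=max([c for c,h in zip(cs,hi[0]) if h[3]>=0],key=cv2.contourArea)[:,0]
    W=ray(k,inner,zb); 
    for P in (W,(W-p)@R): print('square',cv2.minAreaRect((P[:,:2]*1000).astype(np.float32)))
    return im,d,k
E
python3 - <<'E'
from blk import *
run('b3',env.observe()['position'][2]+.0121)
E
```

```text
p [ 0.5569 -0.1368  0.0421] yaw_y -94.13444061002124 [ 0.3488 -0.2961 -1.474 ] [-0.2451  0.2007  0.2272 -0.0617 -0.2058 -0.0815]
brass [248 223  18  17 237] [ 0.5905 -0.1077] [ 0.0314 -0.0315]
brass [376 223  18  17 233] [ 0.5856 -0.1733] [0.0312 0.0343]
brass [ 262  261  115  106 6482] [ 0.5445 -0.1365] [-0.0124  0.0006]
square ((555.7786254882812, -137.44854736328125), (35.082847595214844, 34.93546676635742), 85.85303497314453)
square ((-1.0294322967529297, 0.7537784576416016), (34.935340881347656, 35.08283615112305), 0.012647989206016064)
```

Emit:
move_arm --plan "-0.0006 0.0006 0.01 0 0 0 0.045;0 0 0.006 0 0 0 0.045;0 0 0.0038 0 0 0 0.045;0 0 0 0 0 0 0.045;0 0 0 0 0 0 0.045"

```text
time_s: 8.1
position: [0.5553, -0.1372, 0.0219]
tool_rot: [[0.997, -0.072, -0.0], [-0.072, -0.997, -0.0], [-0.0, 0.0, -1.0]]
ft_force: [-6.4, 1.6, 13.1]
grip_width: 0.0479
gripper_force: 54.8
```

Run:
```python
from blk import *
run('b4',.034)
```

```text
p [ 0.5553 -0.1372  0.0219] yaw_y -94.13521779541624 [-6.4042  1.597  13.0761] [ 0.1064  0.0446  0.1068  0.0644 -0.0421  0.0609]
brass [238 231  20  19 297] [ 0.5906 -0.1077] [ 0.0331 -0.0319]
brass [382 232  20  19 298] [ 0.5856 -0.1732] [0.0328 0.0338]
brass [ 262  261  115  106 6542] [ 0.5542 -0.1377] [-0.001   0.0007]
brass [260 357   5  11  36] [ 0.5238 -0.1058] [-0.0337 -0.029 ]
brass [374 357   6  11  35] [ 0.5194 -0.1651] [-0.0338  0.0304]
square ((554.19580078125, -137.82565307617188), (35.11497116088867, 34.99274444580078), 85.86620330810547)
square ((-1.033487319946289, 0.7403011322021484), (35.114967346191406, 34.992706298828125), 89.99856567382812)
```

Emit:
move_arm --plan "0 0 -0.003 0 0 0 0.045;0.001 0.0002 0 0 0 0 0.045;0 0 0 0 0 0 0.045;0 0 0.0023 0 0 0 0.045;0 0 0 0 0 0 0.045;0 0 0 0 0 0 0.08;0 0 0 0 0 0 0.085;0 0 0 0 0 0 0.085;0 0 -0.02 0 0 0 0.085;0 0 -0.05 0 0 0 0.085;0 0 -0.05 0 0 0 0.085;0 0 0 0 0 0 0.085"

```text
time_s: 9.65
position: [0.5581, -0.1381, 0.1453]
tool_rot: [[0.997, -0.072, 0.007], [-0.072, -0.997, -0.003], [0.007, 0.003, -1.0]]
ft_force: [0.1, 0.3, -0.0]
grip_width: 0.085
gripper_force: 0.0
```

Run:
```python
from blk import *
viewer.get_image('wrist')
im,d,k=run('b5',.034)
go([.4255,-.0765,.15],None)
H,S,V=hsv(im)
dark=(V<70)
for ce,st,m in comps(dark,150): print('dark',ce,st,ray(k,ce,.038)[0])
```

```text
p [ 0.5571 -0.1377  0.1428] yaw_y -94.12959959563922 [-0.8651  0.3406 -1.2278] [-0.062   2.499   2.8413  0.0343 -0.6888  0.057 ]
brass [273 191  11  12 100] [ 0.5901 -0.1076] [ 0.0304 -0.0325]
brass [354 191  12  12 100] [ 0.5851 -0.1731] [0.0302 0.0332]
brass [ 287  207   64   62 2101] [ 0.5552 -0.138 ] [-0.0022  0.0003]
brass [276 267  10  10  82] [ 0.5245 -0.1027] [-0.0354 -0.0327]
brass [352 267  10  10  80] [ 0.5195 -0.1683] [-0.0356  0.0331]
square ((555.0206909179688, -138.1986083984375), (35.85733413696289, 35.1998291015625), 85.86453247070312)
square ((-2.357757568359375, 0.5278301239013672), (35.199676513671875, 35.85737991333008), 0.006024734582751989)
t 9.75 p [ 0.5564 -0.1374  0.1413] yaw_y -94.13664491385936 tilt [ 0.  0. -1.] q6 68.43365673415848
shift tool [-0.135  -0.0513 -0.0087]
dark [318.6667 187.0036] [272 186  94   3 279] [ 0.5981 -0.1412  0.038 ]
dark [ 11.6   231.911] [  0 200  23  65 730] [0.5805 0.0991 0.038 ]
dark [313.1478 421.6213] [    0   304   640   176 56736] [ 0.375  -0.1197  0.038 ]
dark [265.4339 364.0512] [ 237  339   52   62 1445] [ 0.4439 -0.0823  0.038 ]
```

View pics/b5.png

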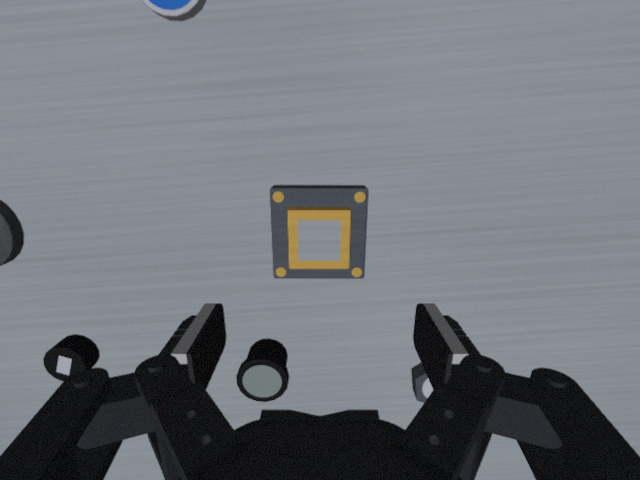

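The block sits at (319,240) on the anvil, centred to 0.3 mm and square to 0.2°. Next is the loupe at (263,378).

Emit:
move_arm --plan "-0.045 -0.017 -0.005 0 0 0 0.085;-0.045 -0.017 -0.005 0 0 0 0.085;-0.045 -0.017 -0.005 0 0 0 0.085;0 0 0 0 0 0 0.085;0 0 0 0 0 0 0.085;0 0 0 0 0 0 0.085"

```text
time_s: 10.5
position: [0.4263, -0.0773, 0.1559]
tool_rot: [[0.997, -0.072, -0.001], [-0.072, -0.997, 0.0], [-0.001, -0.0, -1.0]]
ft_force: [-0.7, -0.3, 0.5]
grip_width: 0.0848
gripper_force: 0.0
```

Run:
```python
from h import *
s=env.observe();R=np.array(s['tool_rot']);p=np.array(s['position'])
im,d,k=shot('l1'); print(s['qvel'])
H,S,V=hsv(im)
for th in (60,80):
  f=cv2.dilate((V<th).astype(np.uint8),np.ones((1,1)))
  for ce,st,m in comps(f>0,150,20000):
    if abs(ce[0]-320)<150 and st[1]+st[3]<470: print('dark',th,ce,st,((ray(k,ce,.038)[0]-p)@R)[:2])
# glass: fit circle to top rim outline via depth
Z=d; 
c=np.array(k['R']);uv=np.indices(d.shape)[::-1].reshape(2,-1).T
cam=np.c_[(uv-[k['cx'],k['cy']])/k['fx'],np.ones(len(uv))]*d.reshape(-1,1)
W=(cam-np.array(k['t']))@c
L=(W-p)@R
m=(W[:,2]>.033)&(W[:,2]<.044)&(np.hypot(L[:,0],L[:,1])<.06)&(d.ravel()>0)
print(m.sum(),W[m].mean(0),np.median(W[m][:,2]))
(c0,r)=cv2.minEnclosingCircle((L[m][:,:2]*1000).astype(np.float32)); print('tool circ',c0,r)
lo,hi=np.percentile(L[m][:,:2],[1,99],axis=0);print(lo,hi,(lo+hi)/2)
go([.426,-.0765,.0105])
```

```text
[ 0.0553 -0.1845  0.0253  0.0143  0.0916 -0.0145]
dark 60 [317.4839 229.3109] [ 290  203   56   59 1023] [ 0.0042 -0.0006]
dark 80 [363.7312  90.5729] [333   0 100 116 480] [0.108  0.0327]
dark 80 [317.5    229.6014] [ 289  203   58   59 1104] [ 0.004  -0.0006]
2505 [ 0.4267 -0.077   0.0373] 0.03735669711829448
tool circ (-0.3944951891899109, -0.3651835024356842) 23.954801559448242
[-0.0224 -0.0224] [0.0225 0.0218] [ 0.     -0.0003]
t 10.55 p [ 0.4262 -0.0773  0.156 ] yaw_y -94.14614822177022 tilt [-0.0006  0.0003 -1.    ] q6 68.13132937897505
shift tool [-0.0002 -0.0007  0.1455]
```

View pics/l1.png

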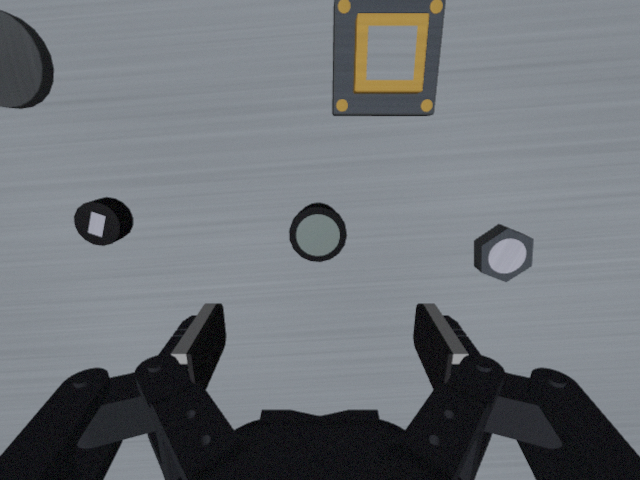

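The loupe is centred at (318,233), between the fingers.

Emit:
move_arm --plan "0 -0.001 0.04 0 0 0 0.085;0 0 0.045 0 0 0 0.085;0 0 0.04 0 0 0 0.085;0 0 0.02 0 0 0 0.085;0 0 0 0 0 0 0.085;0 0 0 0 0 0 0.044;0 0 0 0 0 0 0.044;0 0 0 0 0 0 0.044;0 0 0 0 0 0 0.044" --grip_force 30

```text
time_s: 11.68
position: [0.4262, -0.0761, 0.0126]
tool_rot: [[0.997, -0.072, 0.002], [-0.072, -0.997, -0.001], [0.002, 0.001, -1.0]]
ft_force: [-0.3, 0.5, 6.7]
grip_width: 0.0465
gripper_force: 29.7
```

Emit:
move_arm --plan "0 0 -0.02 0 0 0 0.044;0 0 -0.05 0 0 0 0.044;0 0 -0.03 0 0 0 0.044;0.044 0.0175 0 0 0 0 0.044;0.044 0.0175 0 0 0 0 0.044;0.044 0.0175 0 0 0 0 0.044;0 0 0 0 0 0 0.044;0 0 0.03 0 0 0 0.044;0 0 0 0 0 0 0.044;0 0 0 0 0 0 0.044"

```text
time_s: 12.92
position: [0.5536, -0.1377, 0.0827]
tool_rot: [[0.997, -0.072, 0.001], [-0.072, -0.997, -0.0], [0.001, 0.0, -1.0]]
ft_force: [-0.0, 0.6, -0.0]
grip_width: 0.0462
gripper_force: 31.3
```

```bash
cat >> h.py <<'E'
def cloud(d,k):
    uv=np.indices(d.shape)[::-1].reshape(2,-1).T
    cam=np.c_[(uv-[k['cx'],k['cy']])/k['fx'],np.ones(len(uv))]*d.reshape(-1,1)
    return (cam-np.array(k['t']))@np.array(k['R']), d.ravel()>0
def disc(k,d,p,R,z,ctr=(0,0),rad=.06,tol=.004):
    W,ok=cloud(d,k);L=(W-p)@R
    m=ok&(abs(W[:,2]-z)<tol)&(np.hypot(L[:,0]-ctr[0],L[:,1]-ctr[1])<rad)
    c,r=cv2.minEnclosingCircle((L[m][:,:2]*1000).astype(np.float32)); lo,hi=np.percentile(L[m][:,:2],[1,99],axis=0)
    print('disc tool mm',c,r,'pct mid',(lo+hi)*500,(hi-lo)*1000,'zmed',np.median(W[m][:,2]) if m.any() else None,m.sum())
E
python3 - <<'E'
from blk import *
s=env.observe();R=np.array(s['tool_rot']);p=np.array(s['position'])
im,d,k=shot('l2'); print(p,s['qvel'],s['grip_width'])
disc(k,d,p,R,p[2]+.0254,rad=.03)
H,S,V=hsv(im)
b=(H>8)&(H<32)&(S>90)&(V>50)
for ce,st,m in comps(b,15): print(st,ray(k,ce,.02)[0],((ray(k,ce,.02)[0]-p)@R)[:2])
go([.555,-.138,.0466],85.8)
E
```

```text
[ 0.5536 -0.1377  0.0827] [ 0.038  -0.3487 -0.5617 -0.0524 -0.2061 -0.0967] 0.0461513276339639
disc tool mm (3.9295809268951416, -0.018652794882655144) 28.801021575927734 pct mid [0.3864 0.1317] [44.8093 48.3935] zmed 0.10738384441374417 9639
[259 201  15  15 163] [ 0.5904 -0.1077  0.02  ] [ 0.0345 -0.0326]
[364 202  14  14 157] [ 0.5855 -0.1733  0.02  ] [0.0343 0.0332]
[ 278  221   82   72 2486] [ 0.5655 -0.1386  0.02  ] [0.0119 0.0001]
[270 296   6   8  35] [ 0.5265 -0.1039  0.02  ] [-0.0295 -0.0318]
[363 296   7   9  37] [ 0.5216 -0.1689  0.02  ] [-0.0297  0.0333]
t 12.975 p [ 0.5538 -0.1378  0.0828] yaw_y -94.13055723741851 tilt [ 0.0016 -0.0008 -1.    ] q6 68.2745122433401
shift tool [0.0011 0.0001 0.0362]
turn world z deg -0.06944276258150239 -> tool z rad 0.0012120048487279339
```

View pics/l2.png

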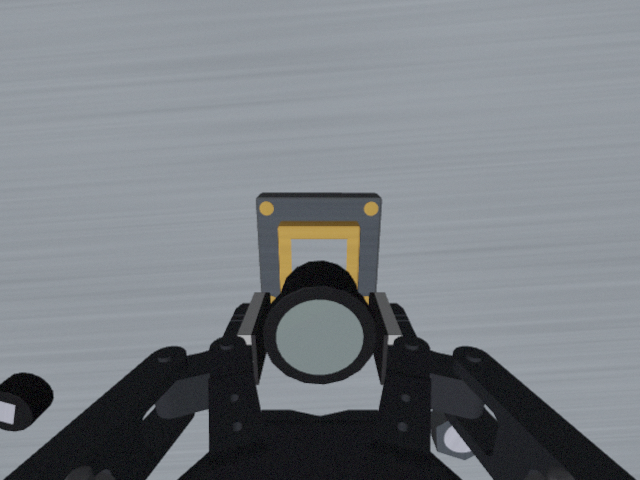

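Run:
```python
from h import *
im,d,k=load('l2');s=env.observe();R=np.array(s['tool_rot']);p=np.array(s['position'])
H,S,V=hsv(im); g=(V>95)&(V<165)&(H>40)&(H<95)&(S>20)
C=[c for c in comps(g,300) if abs(c[0][0]-320)<30]
for ce,st,m in C:
    c=max(cv2.findContours(m.astype(np.uint8),0,1)[0],key=cv2.contourArea)[:,0]
    P=((ray(k,c,p[2]+.0254)-p)@R)[:,:2]*1000
    print(st,cv2.minEnclosingCircle(P.astype(np.float32)),cv2.fitEllipse(P.astype(np.float32)))
```

```text
[ 276  300   87   75 3053] ((-0.2669012248516083, 0.6814996600151062), 17.92293357849121) ((0.15745306015014648, 0.6681080460548401), (34.07406234741211, 34.821998596191406), 42.36945343017578)
```

Emit:
move_arm --plan "0.0014 -0.0002 0.018 0 0 0 0.044;0 0 0.012 0 0 0 0.044;0 0 0.006 0 0 0 0.044;0 0 0 0 0 0 0.044;0 0 0 0 0 0 0.044;0 0 0 0 0 0 0.044"

```text
time_s: 13.72
position: [0.5551, -0.1376, 0.0463]
tool_rot: [[0.997, -0.072, 0.001], [-0.072, -0.997, -0.0], [0.001, 0.0, -1.0]]
ft_force: [-2.8, 1.2, 6.4]
grip_width: 0.0466
gripper_force: 31.9
```

Run:
```python
from blk import *
s=env.observe();R=np.array(s['tool_rot']);p=np.array(s['position'])
im,d,k=shot('l3'); print(p,s['ft_force'],s['qvel'])
H,S,V=hsv(im); g=(V>95)&(V<165)&(H>40)&(H<95)&(S>20)
for ce,st,m in [c for c in comps(g,300) if abs(c[0][0]-320)<30]:
    c=max(cv2.findContours(m.astype(np.uint8),0,1)[0],key=cv2.contourArea)[:,0]
    P=((ray(k,c,p[2]+.0254)-p)@R)[:,:2]*1000
    print(st,cv2.minEnclosingCircle(P.astype(np.float32)),cv2.fitEllipse(P.astype(np.float32)))
b=(H>8)&(H<32)&(S>90)&(V>50)
for ce,st,m in comps(b,15): print(st,ray(k,ce,.02)[0],((ray(k,ce,.02)[0]-p)@R)[:2])
```

```text
[ 0.5551 -0.1376  0.0463] [-2.8481  1.1786  6.3828] [ 0.0199 -0.0039  0.0243 -0.0018 -0.0618 -0.0919]
[ 276  300   87   76 3044] ((-0.5773489475250244, 0.7551053166389465), 18.046255111694336) ((-0.21008014678955078, 0.4049704074859619), (33.755916595458984, 34.665283203125), 64.5239028930664)
[248 218  17  16 225] [ 0.5905 -0.1077  0.02  ] [ 0.0332 -0.0325]
[373 218  17  17 224] [ 0.5856 -0.1733  0.02  ] [0.033  0.0333]
[ 269  241  100   61 3110] [ 0.5689 -0.1391  0.02  ] [0.0138 0.0004]
```

Emit:
move_arm --plan "0 0 0 0 0 0 0.06;0 0 0 0 0 0 0.085;0 0 0 0 0 0 0.085;0 0 0 0 0 0 0.085;0 0 -0.02 0 0 0 0.085;0 0 -0.05 0 0 0 0.085;0 0 -0.04 0 0 0 0.085;0 0 0 0 0 0 0.085;0 0 0 0 0 0 0.085"

```text
time_s: 14.9
position: [0.5546, -0.1375, 0.1546]
tool_rot: [[0.997, -0.072, -0.001], [-0.072, -0.997, 0.001], [-0.001, -0.001, -1.0]]
ft_force: [0.0, -0.0, -0.5]
grip_width: 0.0849
gripper_force: 0.0
```

Run:
```python
from blk import *
s=env.observe();R=np.array(s['tool_rot']);p=np.array(s['position'])
im,d,k=shot('l4'); print(p,s['ft_force'],s['qvel'])
disc(k,d,p,R,.072,rad=.04)
H,S,V=hsv(im); b=(H>8)&(H<32)&(S>90)&(V>50)
for ce,st,m in comps(b,15): print(st,ray(k,ce,.02)[0],((ray(k,ce,.02)[0]-p)@R)[:2])
go([.444,.1125,.16])
```

```text
[ 0.5546 -0.1375  0.1546] [ 0.0332 -0.0209 -0.4937] [-0.0388  0.9131  0.6631 -0.0453  0.0486 -0.0495]
disc tool mm (0.12344804406166077, 0.9182027578353882) 24.083354949951172 pct mid [0.3746 1.1584] [44.5735 44.0312] zmed 0.07135883844121073 3207
[275 185  11  11  95] [ 0.5902 -0.1078  0.02  ] [ 0.0335 -0.0321]
[353 185  11  11  94] [ 0.5853 -0.1732  0.02  ] [0.0334 0.0335]
[ 289  200   61   35 1071] [ 0.5707 -0.1391  0.02  ] [0.0164 0.0005]
[278 259  10   9  75] [ 0.5245 -0.1028  0.02  ] [-0.0323 -0.0323]
[351 259  10  10  77] [ 0.5197 -0.1684  0.02  ] [-0.0324  0.0335]
t 14.95 p [ 0.5544 -0.1374  0.1542] yaw_y -94.13758697643186 tilt [-0.0022  0.001  -1.    ] q6 68.3449060551549
shift tool [-0.1282 -0.2413 -0.0053]
```

Emit:
move_arm --plan "-0.0256 -0.0483 -0.001 0 0 0 0.085;-0.0256 -0.0483 -0.001 0 0 0 0.085;-0.0256 -0.0483 -0.001 0 0 0 0.085;-0.0256 -0.0483 -0.001 0 0 0 0.085;-0.0256 -0.0483 -0.001 0 0 0 0.085;0 0 0 0 0 0 0.085;0 0 0 0 0 0 0.085;0 0 0 0 0 0 0.085"

```text
time_s: 15.95
position: [0.4452, 0.1115, 0.1601]
tool_rot: [[0.997, -0.074, -0.001], [-0.074, -0.997, -0.0], [-0.001, 0.0, -1.0]]
ft_force: [-0.3, 0.9, -0.0]
grip_width: 0.0853
gripper_force: 0.0
```

Run:
```python
from blk import *
s=env.observe();R=np.array(s['tool_rot']);p=np.array(s['position'])
im,d,k=shot('m1'); print(p,s['ft_force'],s['qvel'])
disc(k,d,p,R,.022,rad=.045)
# spot anvil tip
W,ok=cloud(d,k); m=ok&(abs(W[:,2]-.04)<.003)&(np.hypot(W[:,0]-.5765,W[:,1]-.1614)<.03); print('tip',W[m].mean(0),m.sum())
```

```text
[0.4452 0.1115 0.1601] [-0.2898  0.9095 -0.0363] [-0.2243 -0.119  -0.1047  0.0262  0.0436  0.0969]
disc tool mm (-0.5296229720115662, -2.0456488132476807) 19.922033309936523 pct mid [-0.2939 -2.004 ] [36.8209 36.9148] zmed 0.021164762296794964 1523
tip [0.5771 0.1606 0.0391] 721
```

View pics/m1.png

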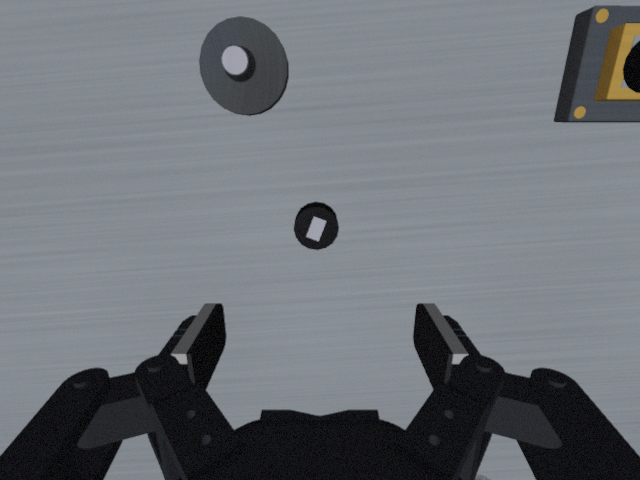

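Emit:
move_arm --plan "-0.0003 -0.0027 0.04 0 0 0 0.085;0 0 0.045 0 0 0 0.085;0 0 0.045 0 0 0 0.085;0 0 0.028 0 0 0 0.085;0 0 0 0 0 0 0.085;0 0 0 0 0 0 0.036;0 0 0 0 0 0 0.036;0 0 0 0 0 0 0.036;0 0 0 0 0 0 0.036;0 0 0 0 0 0 0.036" --grip_force 30

```text
time_s: 17.25
position: [0.4452, 0.1151, 0.0036]
tool_rot: [[0.997, -0.072, 0.002], [-0.072, -0.997, -0.0], [0.002, -0.0, -1.0]]
ft_force: [-1.2, -0.5, 7.2]
grip_width: 0.0381
gripper_force: 29.3
```

Run:
```python
from h import *
go([.566,.012,.1])
```

```text
t 17.25 p [0.4452 0.1151 0.0036] yaw_y -94.13354522509034 tilt [ 0.0022 -0.     -1.    ] q6 93.83124837006093
shift tool [ 0.1281  0.0941 -0.0961]
```

Emit:
move_arm --plan "0 0 -0.02 0 0 0 0.036;0 0 -0.05 0 0 0 0.036;0.0427 0.0314 0 0 0 0 0.036;0.0427 0.0314 0 0 0 0 0.036;0.0427 0.0314 0 0 0 0 0.036;0 0 0.03 0 0 0 0.036;0 0 0.02 0 0 0 0.036;0 0 0 0 0 0 0.036;0 0 0 0 0 0 0.036;0 0 0 0 0 0 0.036"

```text
time_s: 18.5
position: [0.5661, 0.012, 0.0237]
tool_rot: [[0.997, -0.072, 0.002], [-0.072, -0.997, -0.0], [0.002, 0.0, -1.0]]
ft_force: [0.0, 0.2, -0.4]
grip_width: 0.0378
gripper_force: 30.7
```

Run:
```python
from h import *
s=env.observe();R=np.array(s['tool_rot']);p=np.array(s['position'])
im,d,k=shot('m2'); print(p,s['ft_force'],s['qvel'],s['grip_width'])
H,S,V=hsv(im)
for ce,st,m in comps((V>120)&(S<40),20,3000):
    if abs(ce[0]-320)<40 and abs(ce[1]-330)<50: print('rect',ce,st,((ray(k,ce,p[2]+.0184)[0]-p)@R)[:2])
W,ok=cloud(d,k); L=(W-p)@R
m=ok&(abs(L[:,2]+.0184)<.003)&(np.hypot(L[:,0],L[:,1]/1.5)<.03)&(V.ravel()<60)
lo,hi=np.percentile(L[m],[1,99],axis=0);print(lo,hi,m.sum())
go([.566,.012,.005],85.8)
```

```text
[0.5661 0.012  0.0237] [ 0.0391  0.1963 -0.4493] [-0.0192  0.1331  0.2148 -0.0243 -0.2154  0.0621] 0.03775172619224979
rect [319.3829 328.3168] [ 299  306   42   46 1149] [-0.0001  0.0008]
[-0.0186 -0.0289 -0.0207] [ 0.0187  0.0302 -0.0157] 4819
t 18.55 p [0.566  0.012  0.0235] yaw_y -94.1236765154981 tilt [ 0.0017 -0.0003 -1.    ] q6 83.35702087815275
shift tool [-0.     -0.      0.0185]
turn world z deg -0.07632348450192694 -> tool z rad 0.0013320961011534895
```

View pics/m2.png

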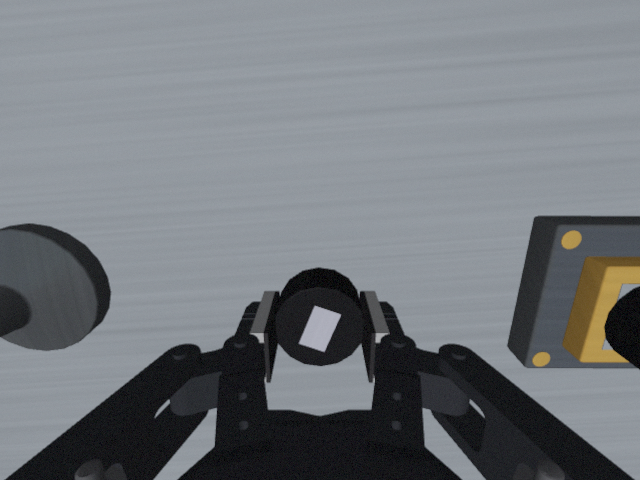

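The mount is held upright at (320,327), right over the midpoint, so I'll lower and release it.

Emit:
move_arm --plan "0 0 0.01 0 0 0 0.036;0 0 0.006 0 0 0 0.036;0 0 0.0037 0 0 0 0.036;0 0 0 0 0 0 0.036;0 0 0 0 0 0 0.036;0 0 0 0 0 0 0.05;0 0 0 0 0 0 0.085;0 0 0 0 0 0 0.085;0 0 -0.02 0 0 0 0.085;0 0 -0.05 0 0 0 0.085;0 0 -0.05 0 0 0 0.085;0 0 -0.02 0 0 0 0.085"

```text
time_s: 20.05
position: [0.5665, 0.0118, 0.1457]
tool_rot: [[0.997, -0.072, 0.004], [-0.072, -0.997, -0.001], [0.004, 0.0, -1.0]]
ft_force: [-0.1, 0.2, 0.8]
grip_width: 0.0852
gripper_force: 0.0
```

Run:
```python
from h import *
for _ in range(3): viewer.get_image('wrist')
s=env.observe();R=np.array(s['tool_rot']);p=np.array(s['position'])
im,d,k=shot('m3'); print(p,s['ft_force'],s['qvel'],s['grip_width'])
disc(k,d,p,R,.0215,rad=.04)
W,ok=cloud(d,k); 
for c,z,r in (((.5765,.1614),.04,.03),((.5549,-.138),.072,.05)):
    m=ok&(abs(W[:,2]-z)<.003)&(np.hypot(W[:,0]-c[0],W[:,1]-c[1])<r); print(W[m].mean(0),m.sum())
go([.387,-.245,.16])
```

```text
[0.5658 0.0119 0.1431] [-0.4097  0.4015 -0.2385] [-0.0933  1.8981  1.959   0.0321 -0.5825 -0.0293] 0.08480963730357799
disc tool mm (-1.0739507675170898, 0.8750309944152832) 20.092350006103516 pct mid [-0.6184  0.7777] [36.8298 36.7419] zmed 0.02119157452098895 1700
[0.578  0.1599 0.0392] 528
[ 0.5555 -0.1377  0.0714] 3556
t 20.25 p [0.5653 0.012  0.142 ] yaw_y -94.1361881725829 tilt [-0.001   0.0002 -1.    ] q6 83.35669521754753
shift tool [-0.1593  0.2692 -0.0179]
```

Emit:
move_arm --plan "-0.0265 0.0448 -0.003 0 0 0 0.085;-0.0265 0.0448 -0.003 0 0 0 0.085;-0.0265 0.0448 -0.003 0 0 0 0.085;-0.0265 0.0448 -0.003 0 0 0 0.085;-0.0265 0.0448 -0.003 0 0 0 0.085;-0.0265 0.0448 -0.003 0 0 0 0.085;0 0 0 0 0 0 0.085;0 0 0 0 0 0 0.085;0 0 0 0 0 0 0.085"

```text
time_s: 21.38
position: [0.3881, -0.2436, 0.1603]
tool_rot: [[0.998, -0.07, -0.001], [-0.07, -0.998, 0.001], [-0.001, -0.001, -1.0]]
ft_force: [0.2, 0.3, 0.5]
grip_width: 0.0853
gripper_force: 0.0
```

```bash
cat > hexm.py <<'E'
from h import *
from scipy.optimize import minimize
def hexfit(d,k,p,R,zt,rad=.045,ctr=(0,0)):
    W,ok=cloud(d,k);L=(W-p)@R
    m=ok&(abs(W[:,2]-zt)<.004)&(np.hypot(L[:,0]-ctr[0],L[:,1]-ctr[1])<rad)
    h=cv2.convexHull((L[m][:,:2]*1000).astype(np.float32))[:,0]
    best=None
    for a in np.arange(0,60,.5):
        w=[];c=[]
        for j in range(3):
            n=np.array([np.cos(np.radians(a+60*j)),np.sin(np.radians(a+60*j))]);q=h@n;w.append(q.max()-q.min())
        if best is None or sum(w)<best[0]: best=(sum(w),a,np.round(w,1))
    print('hex angle tool deg',best[1],'widths',best[2],'bbox mid',(h.max(0)+h.min(0))/2,'n',m.sum(),'zmed',np.median(W[m][:,2]))
    return best
E
python3 - <<'E'
from hexm import *
s=env.observe();R=np.array(s['tool_rot']);p=np.array(s['position'])
im,d,k=shot('c1'); print(p,s['ft_force'],s['qvel'],s['grip_width'])
hexfit(d,k,p,R,.016)
H,S,V=hsv(im)
for ce,st,m in comps((V>165)&(S<40),300,4000): print('bright',ce,st,((ray(k,ce,.016)[0]-p)@R)[:2])
E
```

```text
[ 0.3881 -0.2436  0.1603] [0.2057 0.2609 0.4926] [ 0.2664 -0.2352 -0.2648 -0.0757  0.0578 -0.1218] 0.08530335270718374
hex angle tool deg 22.0 widths [46.5 46.  46.4] bbox mid [-1.0738  3.5372] n 2206 zmed 0.015259372653323599
bright [321.7712 226.6643] [304 210  36  35 992] [-0.0011  0.0031]
```

View pics/c1.png

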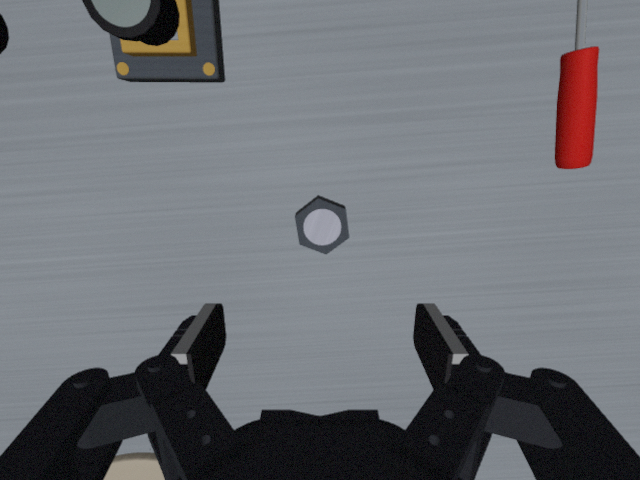

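Emit:
move_arm --plan "0 0 0.02 0 0 -0.14 0.085;-0.0013 0.0024 0.03 0 0 0 0.085;0 0 0.04 0 0 0 0.085;0 0 0.045 0 0 0 0.085;0 0 0.024 0 0 0 0.085;0 0 0 0 0 0 0.085;0 0 0 0 0 0 0.042;0 0 0 0 0 0 0.042;0 0 0 0 0 0 0.042;0 0 0 0 0 0 0.042" --grip_force 50

```text
time_s: 22.68
position: [0.3869, -0.2473, 0.003]
tool_rot: [[0.998, 0.068, 0.002], [0.068, -0.998, -0.001], [0.001, 0.001, -1.0]]
ft_force: [-0.7, 1.7, 8.4]
grip_width: 0.045
gripper_force: 50.9
```

Run:
```python
from h import *
go([.5835,.2526,.1],-34.2)
```

```text
t 22.675 p [ 0.3869 -0.2473  0.003 ] yaw_y -86.11261070550552 tilt [ 0.0015 -0.0013 -1.    ] q6 38.67733526123083
shift tool [ 0.2301 -0.4853 -0.0973]
turn world z deg 51.91261070550553 -> tool z rad -0.9060459801171279
```

Emit:
move_arm --plan "0 0 -0.02 0 0 0 0.042;0 0 -0.055 0 0 0 0.042;0 0 -0.06 0 0 0 0.042;0.0256 -0.0539 0 0 0 0 0.042;0.0256 -0.0539 0 0 0 0 0.042;0.0256 -0.0539 0 0 0 0 0.042;0.0256 -0.0539 0 0 0 0 0.042;0.0256 -0.0539 0 0 0 0 0.042;0.0256 -0.0539 0 0 0 0 0.042;0.0256 -0.0539 0 0 0 0 0.042;0.0256 -0.0539 0 0 0 0 0.042;0.0256 -0.0539 0 0 0 0 0.042"

```text
time_s: 24.18
position: [0.5837, 0.2544, 0.1373]
tool_rot: [[0.998, 0.068, 0.0], [0.068, -0.998, -0.0], [0.0, 0.0, -1.0]]
ft_force: [1.4, -1.6, -1.7]
grip_width: 0.0446
gripper_force: 52.8
```

Emit:
move_arm --plan "0 0 0 0 0 -0.1812 0.042;0 0 0 0 0 -0.1812 0.042;0 0 0 0 0 -0.1812 0.042;0 0 0 0 0 -0.1812 0.042;0 0 0 0 0 -0.1812 0.042;0 0 0 0 0 0 0.042;0 0 0 0 0 0 0.042;0 0 0 0 0 0 0.042"

```text
time_s: 25.18
position: [0.5835, 0.2524, 0.1369]
tool_rot: [[0.564, 0.826, -0.0], [0.826, -0.564, 0.0], [-0.0, -0.0, -1.0]]
ft_force: [-0.5, -0.7, -1.6]
grip_width: 0.0445
gripper_force: 52.8
```

Run:
```python
from hexm import *
s=env.observe();R=np.array(s['tool_rot']);p=np.array(s['position'])
im,d,k=shot('c2'); print(p,s['ft_force'],s['qvel'],s['grip_width'])
H,S,V=hsv(im)
for ce,st,m in comps((V>150)&(S<40),300,6000): print('bright',ce,st,((ray(k,ce,p[2]+.013)[0]-p)@R)[:2])
W,ok=cloud(d,k)
m=ok&(abs(W[:,2]-.039)<.003)&(np.hypot(W[:,0]-.5765,W[:,1]-.1614)<.03); print('tip',W[m].mean(0),m.sum())
go([.5835,.2526,.023],-34.2)
```

```text
[0.5835 0.2524 0.1369] [-0.4983 -0.6864 -1.5654] [-0.0644  0.0101 -0.0084  0.0055 -0.0683 -0.5534] 0.04450491362084335
bright [173.6343  60.8041] [129   0  91 121 536] [ 0.1031 -0.0503]
bright [418.0751  39.7882] [395   0  52  97 373] [0.1095 0.0339]
bright [441.0335  42.4763] [415   0  62 107 716] [0.1087 0.0418]
bright [458.0399  39.2705] [435   0  53  94 451] [0.1096 0.0474]
bright [482.0521  45.3914] [455   0  59 106 557] [0.1078 0.0559]
bright [156.9608 195.8456] [   0   14  255  290 2222] [ 0.0558 -0.0634]
bright [179.4591 180.277 ] [  57   25  211  266 1444] [ 0.0619 -0.0538]
bright [228.7648 219.4817] [174 152 101 125 438] [ 0.0463 -0.0361]
bright [275.0892 227.0525] [234 172  70  93 381] [ 0.0431 -0.0176]
bright [255.5849 234.7327] [218 185  68  87 318] [ 0.0399 -0.0257]
bright [ 41.5286 296.9438] [   0  236  127  149 2796] [ 0.0115 -0.1204]
bright [ 37.821  334.6454] [   0  287  101  110 1207] [-0.0075 -0.1271]
bright [319.325  319.8674] [ 282  287   76   66 3914] [0.0003 0.0003]
bright [ 39.763  358.5183] [  0 317  95  88 903] [-0.0204 -0.1296]
bright [283.2761 387.4675] [ 259  349   64   66 1876] [-0.0369 -0.017 ]
bright [315.6733 382.0108] [283 354  65  58 554] [-0.0336 -0.0015]
bright [618.0057 391.142 ] [603 360  37  81 352] [-0.0388  0.144 ]
bright [627.8047 381.9665] [614 370  26  24 507] [-0.0334  0.1472]
bright [ 35.735  403.4574] [  0 373  68  57 317] [-0.0467 -0.1386]
bright [187.4724 448.6428] [ 159  414   50   66 1467] [-0.076  -0.0679]
tip [nan nan nan] 0
t 25.225 p [0.5835 0.2524 0.1369] yaw_y -34.291234353265736 tilt [ 0. -0. -1.] q6 47.0329833072205
shift tool [ 0.0002 -0.0001  0.1139]
turn world z deg 0.09123435326573315 -> tool z rad -0.0015923398554146845<stdin>:7: RuntimeWarning: Mean of empty slice.
  ret = um.true_divide(
```

View pics/c2.png

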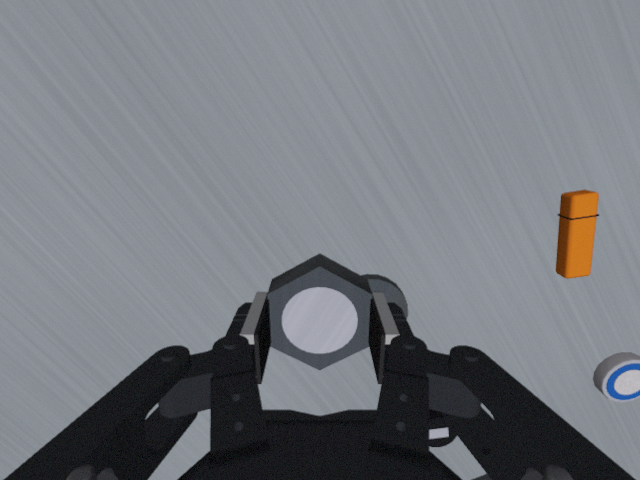

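The coupon is held flat and centred at (319,320), with the fingers clear of the spot anvil, so I'll lower and release it.

Emit:
move_arm --plan "0 0 0.05 0 0 0 0.042;0 0 0.05 0 0 0 0.042;0 0 0.02 0 0 0 0.042;0 0 0.01 0 0 0 0.042;0 0 0.0038 0 0 0 0.042;0 0 0 0 0 0 0.042;0 0 0 0 0 0 0.042;0 0 0 0 0 0 0.055;0 0 0 0 0 0 0.075;0 0 0 0 0 0 0.075;0 0 -0.02 0 0 0 0.075;0 0 -0.06 0 0 0 0.075"

```text
time_s: 26.72
position: [0.5821, 0.252, 0.0813]
tool_rot: [[0.562, 0.827, -0.006], [0.827, -0.562, -0.001], [-0.005, -0.004, -1.0]]
ft_force: [0.6, 0.2, 1.1]
grip_width: 0.075
gripper_force: 0.0
```

Emit:
move_arm --plan "0 0 -0.06 0 0 0 0.085;-0.05 0 -0.04 0 0 0 0.085;-0.05 0 -0.03 0 0 0 0.085;-0.05 0 0 0 0 0 0.085;0 0 0 0 0 0 0.085;0 0 0 0 0 0.15 0.085;0 0 0 0 0 0.15 0.085;0 0 0 0 0 0.15 0.085;0 0 0 0 0 0.15 0.085;0 0 0 0 0 0.15 0.085;0 0 0 0 0 0 0.085;0 0 0 0 0 0 0.085"

```text
time_s: 28.22
position: [0.5001, 0.1297, 0.212]
tool_rot: [[0.974, 0.225, -0.0], [0.225, -0.974, 0.0], [-0.0, -0.0, -1.0]]
ft_force: [-0.0, -0.0, -0.2]
grip_width: 0.0851
gripper_force: 0.0
```

Run:
```python
from hexm import *
viewer.get_image('wrist')
s=env.observe();R=np.array(s['tool_rot']);p=np.array(s['position'])
im,d,k=shot('f1'); print(s['time_s'],p,s['qvel'])
W,ok=cloud(d,k)
P={}
for n,c,z,r in (('flat',(.5545,-.138),.02,.06),('loupe',(.5549,-.138),.072,.05),('mount',(.566,.012),.0215,.04),('spot',(.5765,.1614),.04,.03),('coupon',(.5835,.2526),.0155,.05)):
    m=ok&(abs(W[:,2]-z)<.004)&(np.hypot(W[:,0]-c[0],W[:,1]-c[1])<r)
    if m.sum()<20: print(n,'none');continue
    q=(W[m][:,:2]*1000).astype(np.float32); P[n]=np.array(cv2.minEnclosingCircle(q)[0]); print(n,P[n],cv2.minEnclosingCircle(q)[1],np.median(W[m],0)[2],m.sum())
im,d,k=shot('ftop','top'); 
for n,px,z in [('flat',(343,239.5),.02)]: pass
cv2.imwrite('pics/ftopc.png',cv2.resize(im[100:340,100:420,::-1],None,fx=2.4,fy=2.4,interpolation=cv2.INTER_CUBIC))
```

```text
28.275 [0.5    0.1296 0.212 ] [-0.0691 -0.2363  0.1042 -0.1281  0.0061  0.4846]
flat [ 554.5576 -138.1248] 56.125640869140625 0.019093041636200143 3029
loupe [ 553.8486 -137.3641] 24.287384033203125 0.07128885865650139 1872
mount [565.0334  11.4814] 20.32257080078125 0.021088791286972528 1269
spot [577.5094 160.7663] 10.21887493133545 0.03923924085075164 428
coupon [583.5813 250.9225] 26.291067123413086 0.015139061794193831 2279
```

View pics/f1.png

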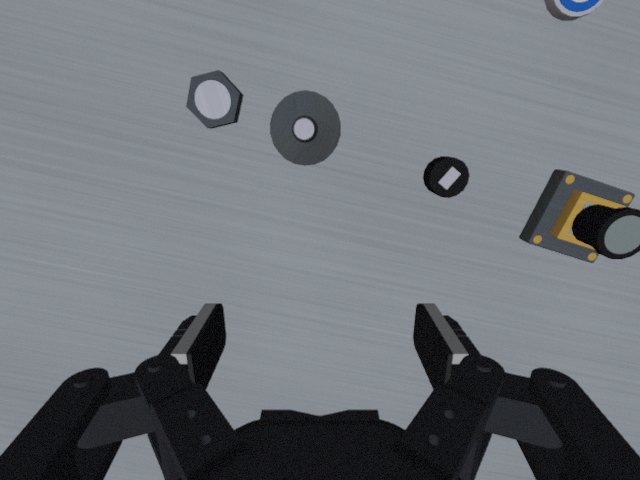

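View pics/ftopc.png

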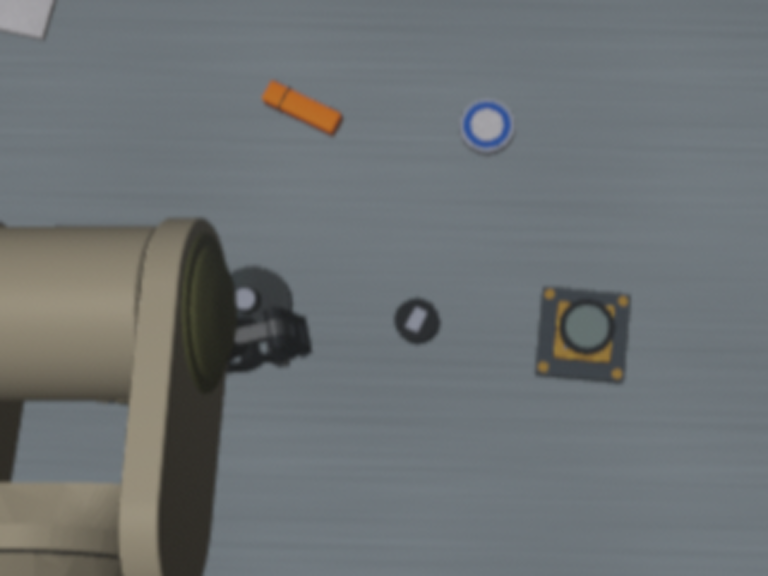

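Everything is in line. The mount is within about 1 mm of the midpoint, the coupon is 90 mm beyond the spot anvil and on the line, and the loupe is centred on the block. The case and tin are where they were, and the gripper is clear, so I'll hand the job in.

```bash
python3 -c "
from rig import env
print(env.close_job())"
```

```text
the job is handed in; nothing more can be done
None
```

I've set out the row as asked and handed the job in at about 28 s; the judge's verdict was not shown. By the camera, the block is centred and square on the flat anvil with the loupe centred on it. The mount is within about 1 mm of the midpoint, and the coupon is flat and in line 90 mm beyond the spot anvil, a gap of about 32 mm. The case, tin and screwdriver were not touched.

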